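# Zero the pantry scale and weigh a tin

## Task

Weigh the oblong metal tin on the pantry scale. First, with nothing on the platform, turn the scale's key clockwise as far as it goes, hold it there for about half a second and let it spring back, which starts and zeroes the scale. Then stand the tin upright in the middle of the platform, squared up with it so that no edge overhangs, setting it down rather than dropping it; leave the key alone once the tin is on, and leave the other goods where they are.

Things in the scene. Friction and masses are not known exactly. Their poses are not given: they have to be found in the camera images.
- scale: Pantry scale fixed to the bench, turned up to 0.35 rad: low white housing 150 (x) x 250 (y) mm, top 45 mm above the bench. Origin: centre of its underside, on the bench; z up. The steel weighing platform is raised at its +y end, the key is at its -y end.
- platform (a point): Centre of the top face of the scale's weighing platform, 70 mm above the bench and 50 mm towards +y from the scale's origin. The platform is a rigid steel plate 84 mm (x) x 124 mm (y) x 7 mm, 18 mm clear above the housing; axes as the scale's.
- key (a joint): Angle of the scale's black key (rad): 0 at rest, grows clockwise seen from above, up to a hard stop at 0.95. A spring (about 0.15 N m at the stop) turns it back to 0 when let go.
- key_grip (a point): Middle of the key's flat upright head, on its vertical turning axis, 73 mm above the bench, 85 mm towards -y from the scale's origin. The head is 36 mm long, 9 mm thick, 26 mm tall (60 to 86 mm above the bench). This point turns with the key: its x runs along the length of the head, y through the thickness, z up; at rest its axes are parallel to the scale's. Fingers opened to 40 mm or more leave the head free to spring back.
- tin: Loose closed oblong tin, bare metal with a plain paper band, 100 mm (x) x 60 mm (y), sides 71 mm tall, with a raised panel on the lid to 75 mm; about 0.25 to 0.5 kg, evenly filled. Origin: centre of its underside; z up. Stands on the board, at any of three places and turned.
- tin_corner0 (a point): Bottom corner of the tin at its +x, +y (50, 30 mm from its origin).
- tin_corner1 (a point): Bottom corner of the tin at its +x, -y.
- tin_corner2 (a point): Bottom corner of the tin at its -x, -y.
- tin_corner3 (a point): Bottom corner of the tin at its -x, +y.
- board: Fixed wooden board 230 (x) x 300 (y) x 14 mm beside the scale, left or right of it, on which the tin, the jar and the carton stand. Origin: centre of its underside.
- jar: Bystander: loose round glass jar with a metal lid, 66 mm across, 95 mm tall, on the board. Origin: centre of its underside.
- carton: Bystander: loose upright cardboard carton 45 (x) x 75 (y) x 105 mm tall, on the board. Origin: centre of its underside.
- can: Bystander: loose food can with a paper label, 74 mm across, 105 mm tall, on the bench between scale and board, farther out. Origin: centre of its underside.
Things that resemble listed ones, but are neither listed nor needed, are in the scene too. What is shaped like the tin but blue or green is not meant.

How it is judged:
By the outcome, as a careful person would: the job done as asked, in the order asked, and still so for the second after the job is handed in, with the robot touching nothing.
It also fails if it takes over 54 s, if anything falls off the work surface, if the arm or the gripper's body presses on something with over 40 N, if the wrist force passes 120 N, or if a joint passes its speed limit or range.

## Robot

A 6-joint arm with a two-finger parallel gripper is mounted at the origin on the work surface. World frame = base frame: x ahead of the robot, y to its left, z up, the work surface at z = 0. Lengths are in m, angles in rad, forces in N, time in s.
With the tool pointing down it reaches from about 0.225 to 0.875 m from the base axis. Payload 3.4 kg.
Tool frame: the origin (TCP) lies at the very end of the fingers, on their centre line; the grasp point (between the pads) lies 19 mm behind it; z points along the fingers, y is the line along which they close (so a half turn about z gives the same grasp; the last joint's range is limited). The gripper opens to 85 mm and grips with 20 to 120 N. Pads are 22 mm wide; open, the fingers measure 114 mm over their backs; the gripper's body (76 mm by 85 mm) begins 54 mm behind the grasp point. The pads swing forward as they close: fully open they stand 13 mm farther back than shut.
Start: joints at [-0.121, 0.276, 1.505, -0, 1.361, -0.121], TCP at [0.575, -0, 0.211] pointing down, gripper open.
Joint ranges: [-2.89, 2.89], [-0.75, 2.08], [0.22, 2.7], [-1.18, 4.32], [0.11, 2.71], [-2.7, 2.7]. Speed limits (rad/s): [2.57, 2.57, 3.14, 3.14, 3.14, 3.14].

## Interface

Orientations are given as a unit quaternion [w, x, y, z].
In Python, from rig import manip, get_image, camera_info gives the robot as it stands. The module is installed in compiled form; this text tells all that it offers.
- The arm moves only by the shell command python3 -m crank 'ROWS' [FORCE]. ROWS is a JSON object of lists of equal length, an entry for each row: "translation": the shift along the tool's x, y, z in mm, a list of three; "roll": the turn about the tool's z in rad; "fingers": the opening, from 0 (shut) to 1 (fully open). A call has 1 to 8 rows; each row shifts and turns the commanded pose from where the row before left it, along the tool's axes as they then stand; what a row does not reach is not made up. A row lasts 1/10 s, in which the tool goes at most 50 mm and 8.59 degrees, less where a joint would pass 70% of its speed; a pose out of reach is approached as far as the arm can. A call is refused whole if a number of a shift passes 50 or a number of a turn 0.15, either way. A call with a gripper value outside its range is refused whole. The fingers move at their own pace and stop on an object; FORCE is the grip in N (left out, the last holds). Time passes only in rows, so rows that do not move let the fingers close. It gives the time, the measured TCP pose, the force, the opening and the grip force at its end, in the units of the state.
- manip.get_state(): the state, without advancing time (a new reading comes with each control period).
- get_image(name): name is "scene" or "side" or "wrist"; returns the picture (400x640x3 uint8, blue, green, red); there is no depth.
- camera_info(name): a dict with "mtx" (3x3 intrinsics, pixels), "rvec" (rotation vector, rad) and "tvec" (3), from world to camera coordinates, as OpenCV has them. Camera axes: x right, y down, z forward; pixel columns grow to the right and rows downward; lengths in m; the calibration is good to about 2 mm. A picture is of the moment at which its call begins: read the wrist's pose just before it. camera_info takes no time and is no camera call; for the wrist camera it gives the pose at the moment of the call.
- manip.sign_off(): hands the job in; it is judged then, once.
The state is a dict: "clock": time; "qpos": joint angles; "qd": joint speeds; "effort": joint torques, N m; "position": TCP position; "ee_rot": TCP orientation; "contact_force": force on the tool from outside, world axes, zero at the start; "moment": the same for the moment, N m; "width": finger opening in m; "gripper_force": force on a finger pad.
Only numpy, scipy, OpenCV 4.12 (cv2) and the standard library are available. Lean on these libraries where they do the work, as an engineer would, in place of code of your own. Each camera call takes 0.05 s, during which the arm holds its last target. There are 200 camera calls.

## Working session

There is one attempt and no reset: what is moved stays moved. The work goes in short steps, Python scripts to look and compute and a shell command to move; the robot and the scene stay as the last step left them, time stands still between calls to the robot, and variables do not carry over. Pictures are saved under pics/ and viewed, at most 10 in all, crops included, and the job is handed in when it is done.

```bash
mkdir -p pics; python3 - <<'E'
from rig import manip,get_image,camera_info
import cv2,numpy as np
for n in("scene","side"):
    cv2.imwrite(f"pics/{n}0.png",get_image(n)); c=camera_info(n); R=cv2.Rodrigues(np.array(c["rvec"],float))[0]
    print(n,np.round(c["mtx"],1).tolist(),np.round(-R.T@np.array(c["tvec"]).ravel(),3),R[2].round(2))
s=manip.get_state();print(s["position"],s["ee_rot"],s["clock"],s["width"])
E
```

```text
scene [[372.0, 0.0, 323.8], [0.0, 372.0, 196.6], [0.0, 0.0, 1.0]] [0.92  0.247 0.851] [-0.46 -0.19 -0.87]
side [[365.4, 0.0, 328.6], [0.0, 365.4, 203.2], [0.0, 0.0, 1.0]] [ 0.464 -0.68   0.778] [ 0.03  0.73 -0.68]
[5.74502440e-01 5.74590531e-05 2.09927760e-01] [-6.49501549e-04  7.07098912e-01  7.07114170e-01 -5.07384104e-04] 0.1 0.0853979692579661
```

View pics/scene0.png

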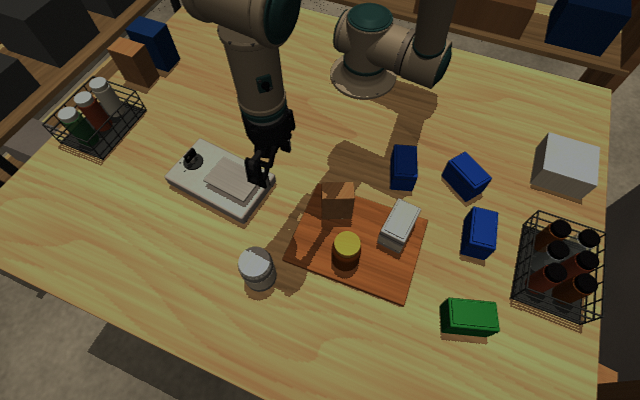

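View pics/side0.png

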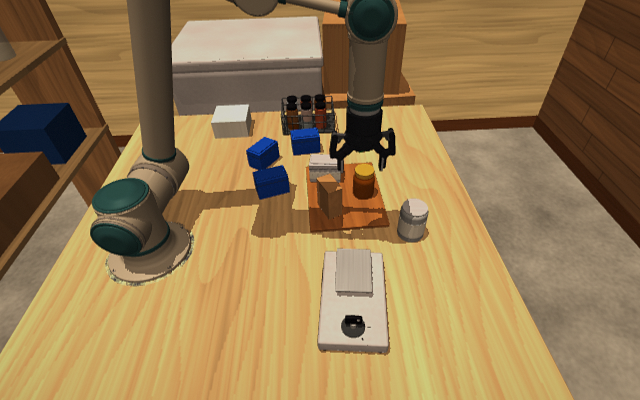

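The scene view shows the scale at (220,180) with its key at (192,157) and the board at (355,240). Tin candidates are bare grey with a band on the board at (400,225), blue at (403,167), (467,175) and (480,232), green at (469,317), and a large white box at (567,163). Only the one at (400,225) is bare metal with a band and stands on the board. I'll confirm it in a crop.

```bash
cat > h.py <<'E'
from rig import manip,get_image,camera_info
import cv2,numpy as np
def cam(n):
    c=camera_info(n); return np.array(c["mtx"],float),cv2.Rodrigues(np.array(c["rvec"],float))[0],np.array(c["tvec"],float).ravel()
def ray(C,px,z):
    K,R,t=C; o=-R.T@t
    u=cv2.undistortPoints(np.array(px,float).reshape(-1,1,2),K,None).reshape(-1,2)
    d=np.c_[u,np.ones(len(u))]@R
    return o+d*((z-o[2])/d[:,2])[:,None]
def proj(C,P):
    K,R,t=C; return cv2.projectPoints(np.array(P,float).reshape(-1,1,3),cv2.Rodrigues(R)[0],t,K,None)[0].reshape(-1,2)
E
python3 - <<'E'
from h import *
a=cv2.imread("pics/scene0.png")[130:310,155:445]
b=cv2.imread("pics/side0.png")[140:360,300:400]
A=cv2.resize(a,None,fx=2.7,fy=2.7,interpolation=cv2.INTER_CUBIC)
cv2.imwrite("pics/crop0.png",A)
C=cam("scene");S=cam("side")
print(ray(C,[(400,222),(330,245)],.085).round(3)); print("key",ray(C,[(192,155)],.08).round(3),ray(S,[(353,320)],.08).round(3))
print("plat",ray(C,[(234,181)],.07).round(3),ray(S,[(353,272)],.07).round(3))
E
```

```text
[[0.507 0.264 0.085]
 [0.622 0.138 0.085]]
key [[ 0.529 -0.281  0.08 ]] [[ 0.527 -0.295  0.08 ]]
plat [[ 0.551 -0.148  0.07 ]] [[ 0.542 -0.167  0.07 ]]
```

View pics/crop0.png

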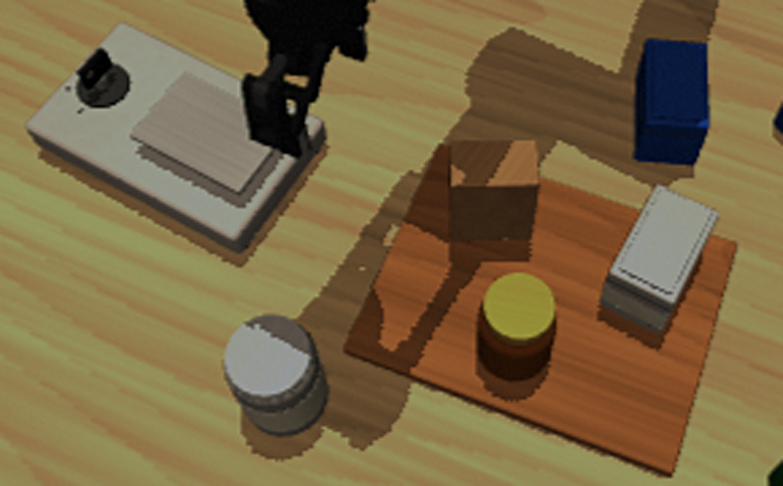

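The crop confirms it: a bare metal tin with a light lid at crop (660,245), i.e. scene (400,221), with a clear way in from above. Next I'll go above the key and look with the wrist camera.

```bash
python3 -m crank '{"translation":[[-50,-9,0],[-50,-9,0],[-50,-9,0],[-50,-10,0],[-45,-5,0],[-38,0,0],[0,0,0]],"roll":[0,0,0,0,0,0,0],"fingers":[1,1,1,1,1,1,1]}'
python3 -m crank '{"translation":[[0,0,0],[0,0,0],[0,0,0],[0,0,0],[0,0,0],[0,0,0],[0,0,0],[0,0,0]],"roll":[-0.15,-0.15,-0.15,-0.15,-0.15,-0.15,-0.15,-0.15],"fingers":[0.7,0.7,0.7,0.7,0.7,0.7,0.7,0.7]}'
python3 - <<'E'
from h import *
c=np.array([(28,127),(122,25),(325,130),(240,240)])/2.7+[155,130]
P=ray(cam("scene"),c,.045)[:,:2];print(P.round(3),P.mean(0).round(3))
for i in range(4):
    d=P[(i+1)%4]-P[i];print(np.hypot(*d).round(3),np.arctan2(d[1],d[0]).round(3))
C=cam("wrist");cv2.imwrite("pics/w1.png",get_image("wrist"));print((-C[1].T@C[2]).round(3),C[1][2].round(2))
print(manip.get_state()["position"])
print(proj(C,[(.528,-.288,.08),(.546,-.157,.07)]))
E
```

```text
clock: 0.8
position: [0.5331, -0.2849, 0.2098]
ee_rot: [0.001, 0.709, 0.705, -0.001]
contact_force: [-1.0, 0.1, 0.4]
width: 0.0855
gripper_force: 0.0
clock: 1.6
position: [0.5335, -0.2785, 0.2102]
ee_rot: [-0.001, 0.181, 0.983, 0.0]
contact_force: [-0.4, -0.4, -0.5]
width: 0.0598
gripper_force: 0.0
[[ 0.597 -0.329]
 [ 0.457 -0.313]
 [ 0.49  -0.067]
 [ 0.624 -0.085]] [ 0.542 -0.199]
0.141 3.029
0.249 1.437
0.135 -0.131
0.246 -1.681
[ 0.459 -0.251  0.373] [ 0.29 -0.11 -0.95]
[ 0.53350178 -0.27856878  0.21026154]
[[309.48131675 184.71567786]
 [442.76720481 152.22558738]]
```

View pics/w1.png

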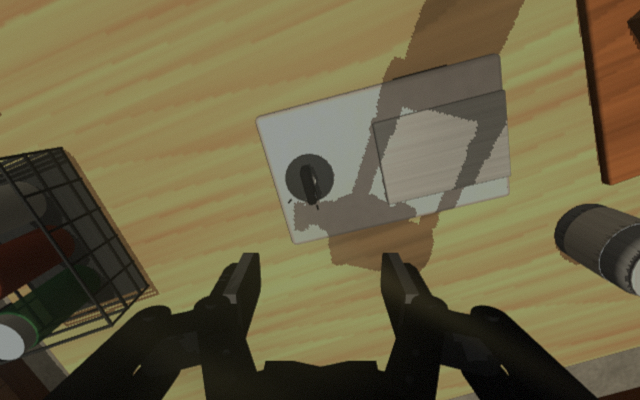

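The wrist view shows the housing with corners at about (257,118), (499,54), (509,194) and (294,243). The platform corners are about (373,122), (505,90), (510,177) and (387,205), and the black key head is around (309,183).

```bash
python3 - <<'E'
from h import *
C=cam("wrist")
H=ray(C,[(257,118),(499,54),(509,194),(294,243)],.045)[:,:2];Q=ray(C,[(373,122),(505,90),(510,177),(387,205)],.070)[:,:2]
for P in(H,Q):
    r=cv2.minAreaRect((P*1000).astype(np.float32));print(P.round(3).tolist(),r)
    for i in range(4):
        d=P[(i+1)%4]-P[i];print(np.hypot(*d).round(3),np.arctan2(d[1],d[0]).round(3))
g=cv2.cvtColor(get_image("wrist"),cv2.COLOR_BGR2GRAY)
m=((g<32)*255).astype(np.uint8);m[:150]=0;m[215:]=0;m[:,:290]=0;m[:,340:]=0
for c in cv2.findContours(m,0,2)[0]:
    if cv2.contourArea(c)>40:
        r=cv2.minAreaRect(c);b=cv2.boxPoints(r);print(r,ray(C,[r[0]],.073).round(3),ray(C,b,.08)[:,:2].round(3).tolist())
E
```

```text
[[0.453, -0.317], [0.48, -0.077], [0.623, -0.092], [0.594, -0.334]] ((537.2200927734375, -204.82281494140625), (243.31689453125, 143.7808074951172), 83.3108901977539)
0.242 1.458
0.144 -0.111
0.243 -1.688
0.143 3.021
[[0.495, -0.212], [0.51, -0.09], [0.593, -0.1], [0.578, -0.223]] ((543.8328857421875, -156.65765380859375), (123.56096649169922, 84.20082092285156), 83.04756164550781)
0.122 1.445
0.084 -0.121
0.124 -1.692
0.084 3.004
```

```bash
python3 -m crank '{"translation":[[0,0,0],[0,0,0],[5,-12,0],[0,0,40],[0,0,40],[0,0,20],[0,0,0],[0,0,0]],"roll":[-0.12,-0.124,0,0,0,0,0,0],"fingers":[0.65,0.65,0.65,0.65,0.65,0.65,0.65,0.65]}'
python3 - <<'E'
from h import *
C=cam("wrist");g=get_image("wrist");cv2.imwrite("pics/w2.png",g)
s=manip.get_state();R=s["ee_rot"];p=np.array(s["position"]);print(p,R)
y=np.array([.1207,.9927,0]);x=np.array([.9927,-.1207,0]);k=np.array([.5275,-.290,.086])
print(proj(C,[k+x*.018+y*.0045,k-x*.018+y*.0045,k-x*.018-y*.0045,k+x*.018-y*.0045]).round(0).tolist())
E
```

```text
clock: 2.5
position: [0.5272, -0.2915, 0.111]
ee_rot: [0.0, 0.065, 0.998, -0.0]
contact_force: [-0.2, -0.4, 0.2]
width: 0.0555
gripper_force: 0.0
[ 0.52789732 -0.29189423  0.11200455] [ 9.92011354e-04  6.44467149e-02  9.97920431e-01 -6.71064741e-04]
[[330.0, 254.0], [331.0, 203.0], [316.0, 203.0], [317.0, 254.0]]
```

View pics/w2.png

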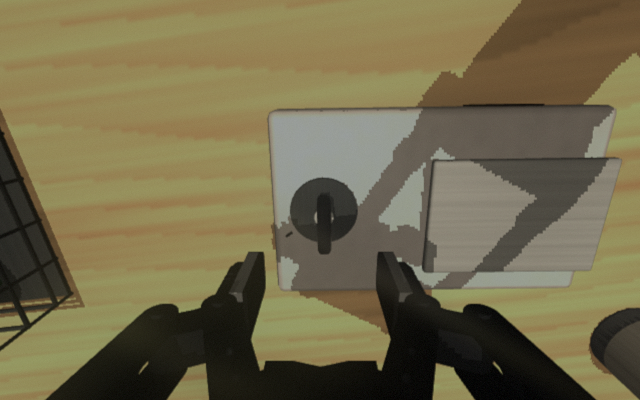

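The head spans about (317–331, 196–254), matching the predicted box. Next: descend, close, turn, hold and release.

```bash
python3 -m crank '{"translation":[[0,0,25],[0,0,19],[0,0,0],[0,0,0],[0,0,0],[0,0,0],[0,0,0],[0,0,0]],"roll":[0,0,0,0,0,0,0,0],"fingers":[0.6,0.6,0.3,0,0,0,0,0]}' 40
```

```text
clock: 3.35
position: [0.5274, -0.2911, 0.0673]
ee_rot: [0.0, 0.063, 0.998, -0.0]
contact_force: [-0.5, -0.1, 0.0]
width: 0.0
gripper_force: 0.0
```

The gripper closed fully with no force, so the key isn't between the pads. I'll look.

```bash
python3 - <<'E'
from h import *
a=get_image("wrist");b=get_image("side")
b=cv2.resize(b[260:360,280:420],None,fx=3,fy=3,interpolation=cv2.INTER_CUBIC)
o=np.zeros((700-100,640,3),np.uint8);o[:300,:640]=a[100:400];o[300:600,:420]=b
cv2.imwrite("pics/w3.png",o);print(manip.get_state()["width"])
E
```

```text
-1.534844321522752e-05
```

View pics/w3.png

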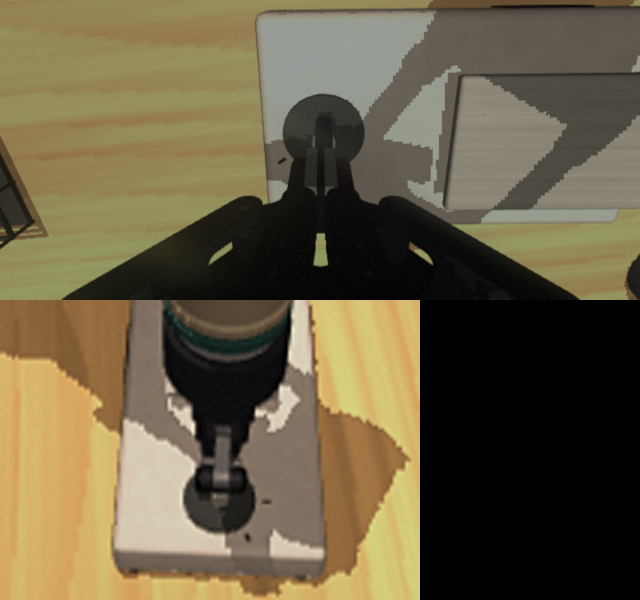

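```bash
python3 - <<'E'
from h import *
C=cam("wrist");S=cam("side");s=manip.get_state();p=np.array(s["position"])
y=np.array([.1207,.9927,0]);x=np.array([.9927,-.1207,0]);k=np.array([.5275,-.290,.086]);z=np.array([0,0,1])
def sh(P):
    a=proj(C,P)-[0,100]; b=(proj(S,P)-[280,260])*3+[0,300]; print(a.round().tolist(),b.round().tolist())
H=[k+i*x*.018+j*y*.0045 for i,j in((1,1),(-1,1),(-1,-1),(1,-1))]
sh(H);sh([h-z*.026 for h in H])
print("pads at tcp/+40mm");sh([p+i*x*.011+h*z for i in(-1,1) for h in(0,.02,.04)])
E
python3 -m crank '{"translation":[[0,0,0]],"roll":[0],"fingers":[0]}' 60
```

```text
[[332.0, 193.0], [332.0, 131.0], [314.0, 131.0], [315.0, 193.0]] [[245.0, 464.0], [193.0, 461.0], [193.0, 473.0], [245.0, 476.0]]
[[330.0, 168.0], [331.0, 113.0], [315.0, 113.0], [316.0, 168.0]] [[243.0, 483.0], [193.0, 481.0], [192.0, 492.0], [243.0, 494.0]]
pads at tcp/+40mm
[[321.0, 128.0], [321.0, 144.0], [321.0, 164.0], [321.0, 163.0], [321.0, 182.0], [322.0, 206.0]] [[202.0, 483.0], [203.0, 468.0], [203.0, 453.0], [234.0, 485.0], [235.0, 470.0], [236.0, 455.0]]
clock: 3.55
position: [0.5272, -0.2909, 0.0668]
ee_rot: [0.0, 0.063, 0.998, -0.0]
contact_force: [-0.0, 0.2, 0.2]
width: 0.0003
gripper_force: 0.0
```

```bash
python3 - <<'E'
from h import *
f=lambda n,x,y,w,h,s:np.clip(cv2.resize(get_image(n)[y:y+h,x:x+w],None,fx=s,fy=s,interpolation=cv2.INTER_CUBIC).astype(int)*2,0,255).astype(np.uint8)
a=f("wrist",270,180,100,100,4);b=f("side",330,290,50,50,6)[:, :];c=f("scene",165,130,50,50,6)
o=np.zeros((600,800,3),np.uint8);o[:400,:400]=a;o[:300,450:750]=b;o[300:600,450:750]=c
cv2.imwrite("pics/z4.png",o)
E
```

```text
(no output)
```

View pics/z4.png

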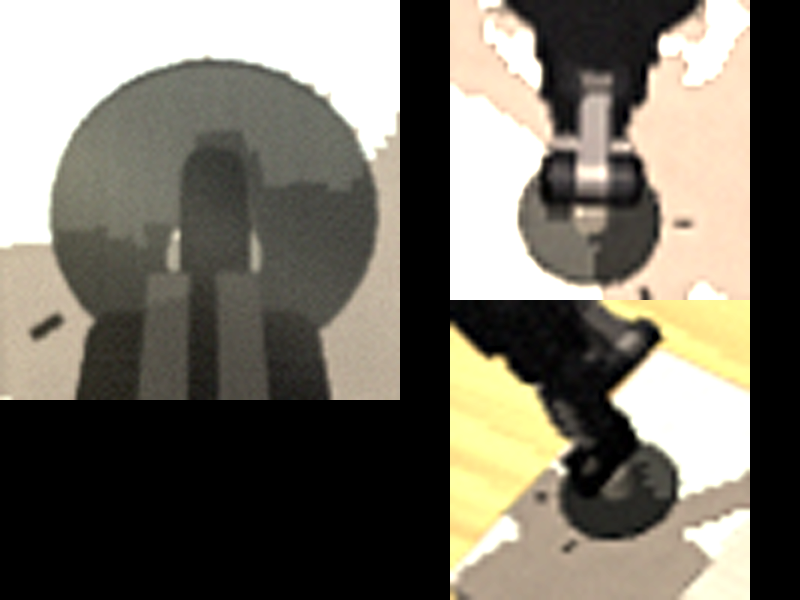

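```bash
python3 -m crank '{"translation":[[0,4,0],[0,0,0]],"roll":[0,0],"fingers":[0,0]}'; python3 - <<'E'
from h import *
s=manip.get_state();print(s["moment"],s["contact_force"],s["width"],s["gripper_force"],s["position"])
E
```

```text
clock: 3.9
position: [0.5276, -0.2863, 0.0666]
ee_rot: [-0.0, 0.063, 0.998, 0.0]
contact_force: [-0.2, -0.5, -0.7]
width: 0.0005
gripper_force: 0.0
[0.04785704 0.00860437 0.02644197] [-0.18666902 -0.52869397 -0.66391834] 0.0005368902529246171 0.0 [ 0.52762397 -0.28634144  0.06663323]
```

```bash
python3 -m crank '{"translation":[[0,-4,0],[0,0,2],[0,0,2],[0,0,0]],"roll":[0,0,0,0],"fingers":[0,0,0,0]}'; python3 - <<'E'
from h import *
C=cam("wrist")
for z in (.06,.065,.07,.08,.09,.1): print(z,ray(C,[(321,248)],z)[0].round(3), proj(cam("side"),[(.5275,-.29,z)]).round(1))
s=manip.get_state();print(s["position"],s["contact_force"],s["width"])
E
```

```text
clock: 4.3
position: [0.5277, -0.2918, 0.0653]
ee_rot: [0.001, 0.063, 0.998, -0.001]
contact_force: [-2.0, 0.6, 14.1]
width: 0.0001
gripper_force: 6.8
0.06 [ 0.531 -0.292  0.06 ] [[352.6 322.5]]
0.065 [ 0.529 -0.292  0.065] [[352.7 321.3]]
0.07 [ 0.526 -0.292  0.07 ] [[352.8 320.1]]
0.08 [ 0.522 -0.291  0.08 ] [[352.9 317.6]]
0.09 [ 0.517 -0.291  0.09 ] [[353.  315.2]]
0.1 [ 0.512 -0.29   0.1  ] [[353.2 312.6]]
[ 0.52765571 -0.29181614  0.06534476] [-2.02864205  0.58529546 14.10271385] 7.968785272528358e-05
```

Two cameras put the key top at 86 mm, and the shut fingertips touch it when the TCP reads 65 mm. So the tips sit about 21 mm above the reported TCP and the pads closed on top of the head. I'll open and go about 20 mm deeper.

```bash
python3 -m crank '{"translation":[[0,0,-10],[0,0,0],[0,0,0],[0,0,8],[0,0,8],[0,0,8],[0,0,3],[0,0,0]],"roll":[0,0,0,0,0,0,0,0],"fingers":[0.5,0.6,0.6,0.6,0.6,0.6,0.6,0.6]}' 40
python3 -m crank '{"translation":[[0,0,0],[0,0,0],[0,0,0],[0,0,0],[0,0,0],[0,0,0]],"roll":[0,0,0,0,0,0],"fingers":[0.3,0.1,0,0,0,0]}' 40
```

```text
clock: 5.1
position: [0.5266, -0.2905, 0.0445]
ee_rot: [-0.001, 0.063, 0.998, 0.001]
contact_force: [-0.3, -0.3, 0.5]
width: 0.0515
gripper_force: 0.0
clock: 5.7
position: [0.5277, -0.2895, 0.0463]
ee_rot: [0.0, 0.064, 0.998, 0.001]
contact_force: [2.1, 5.3, 2.6]
width: 0.008
gripper_force: 40.9
```

Gripped: 8 mm wide at 41 N. Turning now.

```bash
python3 -m crank '{"translation":[[0,0,0],[0,0,0],[0,0,0],[0,0,0],[0,0,0],[0,0,0],[0,0,0],[0,0,0]],"roll":[0.14,0.14,0.14,0.14,0.14,0.14,0.14,0.02],"fingers":[0,0,0,0,0,0,0,0]}' 60
python3 - <<'E'
from h import *
s=manip.get_state();q=s["ee_rot"];print(s["moment"],s["width"],"turned",(2*np.arctan2(q[2],q[1])))
E
```

```text
clock: 6.5
position: [0.5283, -0.2885, 0.0464]
ee_rot: [-0.0, 0.534, 0.845, 0.002]
contact_force: [4.2, 9.3, 4.3]
width: 0.0074
gripper_force: 68.1
[ 1.33978451 -0.55398168  1.03792785] 0.007447384444825801 turned 2.0144036130062593
```

The tool has turned 1.00 rad and the moment has jumped to 1 N·m, so the key is at its stop. Hold, then release.

```bash
python3 -m crank '{"translation":[[0,0,0],[0,0,0],[0,0,0],[0,0,0],[0,0,0],[0,0,0]],"roll":[0,0,0,0,0,0],"fingers":[0,0,0,0,0,0]}'
python3 -m crank '{"translation":[[0,0,0],[0,0,0],[0,0,0],[0,0,0],[0,0,0],[0,0,-40],[0,0,-50],[0,0,-50]],"roll":[0,0,0,0,0,0,0,0],"fingers":[0.8,0.8,0.8,0.8,0.8,0.8,0.8,0.8]}'
python3 - <<'E'
from h import *
s=manip.get_state();print(s["position"])
C=cam("wrist");cv2.imwrite("pics/w5.png",get_image("wrist"))
E
```

```text
clock: 7.1
position: [0.5283, -0.2884, 0.0464]
ee_rot: [-0.0, 0.533, 0.846, 0.002]
contact_force: [2.5, 7.8, 3.5]
width: 0.0076
gripper_force: 67.6
clock: 7.9
position: [0.5267, -0.2912, 0.1869]
ee_rot: [-0.0, 0.534, 0.845, -0.0]
contact_force: [1.0, -0.3, 0.1]
width: 0.0684
gripper_force: 0.0
[ 0.52674077 -0.29122185  0.18690725]
```

View pics/w5.png

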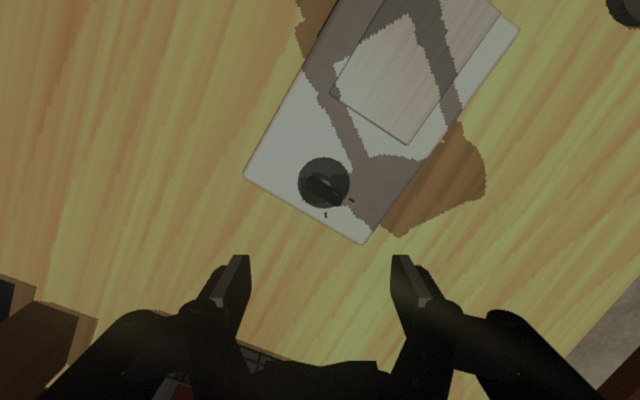

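The key at (325,187) looks sprung back. I'll check its angle numerically and measure the tin from the scene view.

```bash
python3 - <<'E'
from h import *
C=cam("wrist");g=get_image("wrist")
y=np.array([.1207,.9927,0]);x=np.array([.9927,-.1207,0]);k=np.array([.5275,-.290,.086])
for a in(0,.2,.95):
    X=np.cos(a)*x-np.sin(a)*y;Y=np.cos(a)*y+np.sin(a)*x
    print(a,proj(C,[k+i*X*.018+j*Y*.0045-[0,0,d] for d in(0,.026) for i,j in((1,1),(-1,1),(-1,-1),(1,-1))]).round().tolist())
gr=cv2.cvtColor(g,6);m=((gr<25)*255).astype(np.uint8);m[:150]=0;m[215:]=0;m[:,:290]=0;m[:,355:]=0
for c in cv2.findContours(m,0,2)[0]:
    if cv2.contourArea(c)>60: print(cv2.minAreaRect(c))
# tin lid in the scene: light, unsaturated region
S=cam("scene");im=get_image("scene");hsv=cv2.cvtColor(im,cv2.COLOR_BGR2HSV);print(hsv[222,400],im[222,400])
m=cv2.inRange(hsv,(0,0,110),(180,70,255));m[:,:375]=0;m[:,430:]=0;m[:190]=0;m[260:]=0
c=max(cv2.findContours(m,0,2)[0],key=cv2.contourArea)
b=cv2.boxPoints(cv2.minAreaRect(c));P=ray(S,c.reshape(-1,2),.085)[:,:2]
print(b.tolist(),cv2.minAreaRect((P*1000).astype(np.float32)))
E
```

```text
0 [[338.0, 190.0], [304.0, 169.0], [298.0, 178.0], [332.0, 198.0], [336.0, 182.0], [305.0, 163.0], [300.0, 171.0], [331.0, 190.0]]
0.2 [[336.0, 194.0], [307.0, 167.0], [300.0, 174.0], [329.0, 200.0], [334.0, 186.0], [308.0, 161.0], [301.0, 168.0], [328.0, 192.0]]
0.95 [[324.0, 203.0], [322.0, 164.0], [312.0, 165.0], [314.0, 203.0], [324.0, 194.0], [322.0, 158.0], [312.0, 159.0], [315.0, 195.0]]
[ 45  10 148] [142 148 145]
[[380.33624267578125, 230.13729858398438], [397.78704833984375, 196.482177734375], [420.87567138671875, 208.45407104492188], [403.42486572265625, 242.10919189453125]] ((499.062255859375, 263.7677917480469), (58.23070526123047, 97.7177963256836), 83.03790283203125)
```

```bash
python3 - <<'E'
from h import *
C=cam("wrist");g=get_image("wrist");gr=cv2.GaussianBlur(cv2.cvtColor(g,6),(3,3),0)
p=proj(C,[(.5275,-.29,.08)])[0].round().astype(int);print(p)
w=gr[p[1]-32:p[1]+32,p[0]-40:p[0]+40]
cv2.imwrite("pics/w6.png",cv2.resize(np.clip(w.astype(int)*3,0,255).astype(np.uint8),None,fx=8,fy=8,interpolation=cv2.INTER_CUBIC))
print(manip.get_state()["position"])
y=np.array([.1207,.9927,0]);x=np.array([.9927,-.1207,0]);k=np.array([.5275,-.290,.086])
for a in(0,.1,.2): 
    X=np.cos(a)*x-np.sin(a)*y;Y=np.cos(a)*y+np.sin(a)*x
    print(a,((proj(C,[k+i*X*.018+j*Y*.0045-[0,0,d] for d in(0,.026) for i,j in((1,1),(-1,1),(-1,-1),(1,-1))])-p+[40,32])*8).round().tolist())
E
```

```text
[320 187]
[ 0.52785842 -0.29189135  0.18755882]
0 [[476.0, 319.0], [200.0, 150.0], [157.0, 218.0], [432.0, 384.0], [462.0, 256.0], [209.0, 99.0], [169.0, 162.0], [422.0, 316.0]]
0.1 [[470.0, 334.0], [213.0, 139.0], [163.0, 202.0], [419.0, 394.0], [456.0, 269.0], [220.0, 89.0], [174.0, 148.0], [410.0, 325.0]]
0.2 [[462.0, 348.0], [226.0, 129.0], [170.0, 188.0], [405.0, 403.0], [449.0, 282.0], [233.0, 80.0], [181.0, 134.0], [397.0, 333.0]]
```

View pics/w6.png

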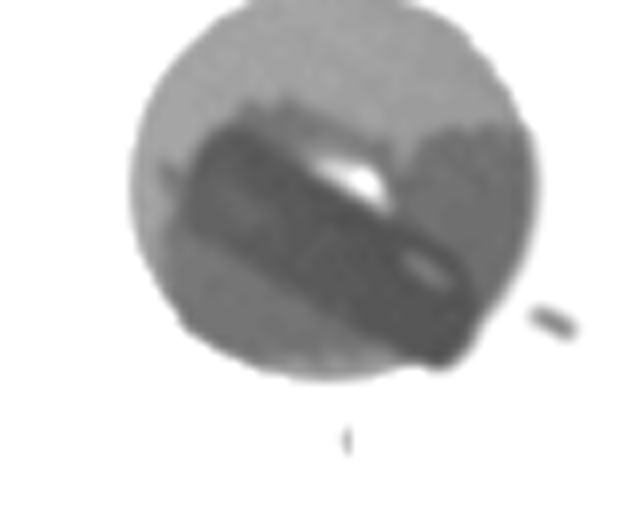

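The key's edge slope is 30°, against 31.5° predicted at rest, so it's back at 0. The tin lid measures 58×98 mm, centred at (0.499, 0.264), long axis about −7°. Going above it, squared to its short side.

```bash
python3 -m crank '{"translation":[[0,0,0],[0,0,0],[0,0,0],[0,0,0],[0,0,0],[0,0,0],[0,0,0],[0,0,-20]],"roll":[-0.14,-0.14,-0.14,-0.14,-0.14,-0.15,-0.15,0],"fingers":[1,1,1,1,1,1,1,1]}' 
python3 -m crank '{"translation":[[8,45,0],[8,45,0],[8,45,0],[8,45,0],[8,45,0],[8,45,0],[8,45,0],[8,45,0]],"roll":[0,0,0,0,0,0,0,0],"fingers":[1,1,1,1,1,1,1,1]}' 
python3 -m crank '{"translation":[[8,45,0],[8,45,0],[8,45,0],[8,45,0],[2,8,0],[0,0,0]],"roll":[0,0,0,0,0,0],"fingers":[1,1,1,1,1,1]}' 
python3 - <<'E'
from h import *
s=manip.get_state();q=s["ee_rot"];print(s["position"],"tool y deg",np.degrees(np.arctan2(q[2]**2-q[1]**2,2*q[1]*q[2])))
C=cam("wrist");g=get_image("wrist");cv2.imwrite("pics/w7.png",g)
S=cam("scene");print("carton,jar",ray(S,[(338,190)],.119).round(3),ray(S,[(346,240)],.109).round(3))
hsv=cv2.cvtColor(g,cv2.COLOR_BGR2HSV)
p=proj(C,[(.499,.264,.089)])[0].astype(int);print(p,hsv[p[1],p[0]])
E
```

```text
clock: 8.9
position: [0.5244, -0.2894, 0.2008]
ee_rot: [-0.005, 0.062, 0.998, 0.003]
contact_force: [-0.6, 0.6, -0.3]
width: 0.0853
gripper_force: 0.0
clock: 9.7
position: [0.5077, 0.0758, 0.2037]
ee_rot: [-0.002, 0.064, 0.998, -0.0]
contact_force: [0.7, 0.0, -0.5]
width: 0.0853
gripper_force: 0.0
clock: 10.3
position: [0.4981, 0.2658, 0.2037]
ee_rot: [-0.002, 0.062, 0.998, -0.001]
contact_force: [0.3, 0.5, -0.7]
width: 0.0853
gripper_force: 0.0
[0.49807849 0.26579478 0.20368166] tool y deg 82.89788155003008
carton,jar [[0.502 0.108 0.119]] [[0.607 0.169 0.109]]
[319 192] [ 60   5 187]
```

View pics/w7.png

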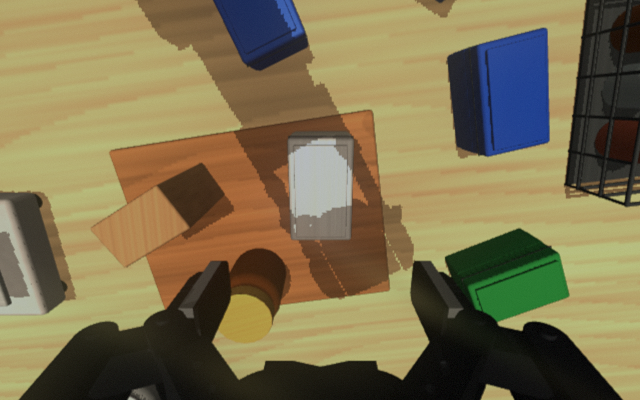

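The wrist view shows the tin with its lid corners at about (289,138), (354,137), (351,240) and (290,239). Jar and carton are well clear of where the fingers go.

```bash
python3 - <<'E'
from h import *
C=cam("wrist");g=cv2.imread("pics/w7.png");hsv=cv2.cvtColor(g,cv2.COLOR_BGR2HSV)
m=cv2.inRange(hsv,(0,0,60),(180,70,255));m[:125]=0;m[250:]=0;m[:,:270]=0;m[:,370:]=0
m=cv2.morphologyEx(m,cv2.MORPH_CLOSE,np.ones((7,7)));c=max(cv2.findContours(m,0,2)[0],key=cv2.contourArea)
print(cv2.boundingRect(c))
for P in(ray(C,c.reshape(-1,2),.086)[:,:2],ray(C,[(289,138),(354,137),(351,240),(290,239)],.086)[:,:2]):
    print(P.mean(0).round(4),cv2.minAreaRect((P*1000).astype(np.float32)))
E
```

```text
(288, 132, 66, 108)
[0.495  0.2624] ((496.5821533203125, 263.8642272949219), (58.769004821777344, 102.65007019042969), 82.89180755615234)
[0.4993 0.2642] ((499.3658142089844, 263.6138000488281), (59.718387603759766, 99.36634063720703), 83.04745483398438)
```

```bash
python3 -m crank '{"translation":[[-1,-2,0],[0,0,40],[0,0,40],[0,0,40],[0,0,25],[0,0,23],[0,0,0],[0,0,0]],"roll":[0,0,0,0,0,0,0,0],"fingers":[1,1,1,1,1,1,1,1]}' 50
python3 -m crank '{"translation":[[0,0,0],[0,0,0],[0,0,0],[0,0,0],[0,0,0],[0,0,0],[0,0,0]],"roll":[0,0,0,0,0,0,0],"fingers":[0.8,0.7,0.6,0.5,0.5,0.5,0.5]}' 50
```

```text
clock: 11.15
position: [0.5004, 0.2616, 0.038]
ee_rot: [-0.0, 0.064, 0.998, -0.0]
contact_force: [-0.1, -0.1, 0.1]
width: 0.0855
gripper_force: 0.0
clock: 11.85
position: [0.5018, 0.264, 0.0399]
ee_rot: [0.002, 0.063, 0.998, 0.001]
contact_force: [0.2, 1.6, 6.3]
width: 0.0589
gripper_force: 55.2
```

```bash
python3 -m crank '{"translation":[[0,0,-10],[0,0,-20],[0,0,-40],[0,0,-40],[0,0,-40],[-4,-15,0],[-8,-35,0],[-8,-35,0]],"roll":[0,0,0,0,0,0,0,0],"fingers":[0.5,0.5,0.5,0.5,0.5,0.5,0.5,0.5]}' 60
python3 -m crank '{"translation":[[-9,-40,0],[-9,-40,0],[-9,-40,0],[-9,-40,0],[-10,-40,0],[-10,-40,0],[-10,-40,0],[-10,-30,0]],"roll":[0,0,0,0,0,0,0,0],"fingers":[0.5,0.5,0.5,0.5,0.5,0.5,0.5,0.5]}'
python3 -m crank '{"translation":[[0,-15,0],[0,0,0],[0,0,0],[0,0,0],[0,0,0],[0,0,0],[0,0,0],[0,0,0]],"roll":[0,0.14,0.14,0.14,0.14,0.14,0.14,0.14],"fingers":[0.5,0.5,0.5,0.5,0.5,0.5,0.5,0.5]}'
python3 -m crank '{"translation":[[0,0,0],[0,0,0],[0,0,0],[0,0,0],[0,0,0],[0,0,0]],"roll":[0.14,0.14,0.14,0.14,0.025,0],"fingers":[0.5,0.5,0.5,0.5,0.5,0.5]}'
python3 - <<'E'
from h import *
s=manip.get_state();q=s["ee_rot"];p=s["position"];print(p,"tool y deg",np.degrees(np.arctan2(q[2]**2-q[1]**2,2*q[1]*q[2])))
g=get_image("wrist");cv2.imwrite("pics/w8.png",g)
x=np.array([-.121,-.993]) # tool x guess not used
C=cam("wrist");print((-C[1].T@C[2]).round(3))
ztop=.014+.150+.071
a=np.radians(83);u=np.array([np.cos(a),np.sin(a)]);v=np.array([u[1],-u[0]])
print(proj(C,[np.r_[np.array(p[:2])+i*u*.05+j*v*.03,ztop] for i,j in((1,1),(-1,1),(-1,-1),(1,-1))]).round().tolist())
E
```

```text
clock: 12.65
position: [0.5075, 0.1746, 0.1867]
ee_rot: [-0.001, 0.062, 0.998, -0.001]
contact_force: [0.5, 0.1, -4.4]
width: 0.0589
gripper_force: 66.9
clock: 13.45
position: [0.5432, -0.1437, 0.186]
ee_rot: [-0.002, 0.064, 0.998, -0.0]
contact_force: [0.5, 0.4, -4.4]
width: 0.0586
gripper_force: 66.9
clock: 14.25
position: [0.5415, -0.1549, 0.1864]
ee_rot: [-0.002, 0.528, 0.849, -0.0]
contact_force: [0.4, 0.4, -4.0]
width: 0.0591
gripper_force: 66.9
clock: 14.85
position: [0.5423, -0.1553, 0.187]
ee_rot: [-0.001, 0.748, 0.664, -0.0]
contact_force: [0.1, -0.2, -5.2]
width: 0.0586
gripper_force: 66.9
[ 0.54225783 -0.15529639  0.18695616] tool y deg -6.789873030636033
[ 0.552 -0.078  0.35 ]
[[400.0, 180.0], [383.0, 385.0], [257.0, 384.0], [241.0, 179.0]]
```

```bash
python3 - <<'E'
import cv2,numpy as np
g=cv2.imread("pics/w8.png");cv2.imwrite("pics/w8c.png",g[60:400,160:480])
E
```

```text
(no output)
```

View pics/w8c.png

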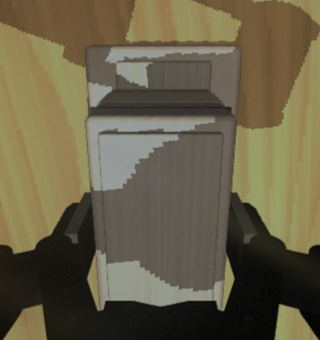

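The picture shows the lid's near edge at row 174 (columns 248–396), the tin's bottom edge at about row 152, and the platform beyond with its far edge at row 106. I'll check for sag tilt from those edges.

```bash
python3 - <<'E'
from h import *
C=cam("wrist");p=np.array(manip.get_state()["position"]);print(p)
a=np.radians(83);u=np.array([np.cos(a),np.sin(a),0]);v=np.array([u[1],-u[0],0]);z=np.array([0,0,1])
piv=np.r_[p[:2],0]+z*(.014+.15+.055)
for s in(-.003,0,.003,.006):
  for th in(0,.05,.1,.15):
    U=np.cos(th)*u-np.sin(th)*z;W=np.sin(th)*u+np.cos(th)*z
    f=lambda h,j:piv+(s+.05)*U+h*W+j*v
    q=proj(C,[f(.016,.029),f(.016,-.029),f(-.055,.029),f(-.055,-.029)])
    print(s,th,"lid row",q[0,1].round(),"w",(q[0,0]-q[1,0]).round(),"bottom row",q[2,1].round(),"w",(q[2,0]-q[3,0]).round())
q=proj(C,[np.r_[.544,-.156,.07]+i*.062*u+j*.042*v for i,j in((1,-1),(1,1))]);print("plat far",q.round())
E
```

```text
[ 0.54256303 -0.15546104  0.18716683]
-0.003 0 lid row 188.0 w 153.0 bottom row 156.0 w 97.0
-0.003 0.05 lid row 184.0 w 150.0 bottom row 160.0 w 96.0
-0.003 0.1 lid row 181.0 w 148.0 bottom row 164.0 w 94.0
-0.003 0.15 lid row 178.0 w 145.0 bottom row 168.0 w 93.0
0 0 lid row 180.0 w 154.0 bottom row 151.0 w 98.0
0 0.05 lid row 177.0 w 151.0 bottom row 155.0 w 96.0
0 0.1 lid row 174.0 w 148.0 bottom row 159.0 w 95.0
0 0.15 lid row 171.0 w 146.0 bottom row 164.0 w 93.0
0.003 0 lid row 172.0 w 155.0 bottom row 146.0 w 98.0
0.003 0.05 lid row 169.0 w 152.0 bottom row 150.0 w 97.0
0.003 0.1 lid row 166.0 w 149.0 bottom row 154.0 w 95.0
0.003 0.15 lid row 163.0 w 146.0 bottom row 159.0 w 94.0
0.006 0 lid row 164.0 w 156.0 bottom row 141.0 w 99.0
0.006 0.05 lid row 161.0 w 153.0 bottom row 145.0 w 97.0
0.006 0.1 lid row 158.0 w 150.0 bottom row 149.0 w 95.0
0.006 0.15 lid row 156.0 w 147.0 bottom row 154.0 w 94.0
plat far [[274. 121.]
 [371. 121.]]
```

The platform appears at row 122, columns 276–372, just as predicted. The tin hangs level to within about 0.03 rad and sits about 2 mm towards +y. Correct and lower.

```bash
python3 -m crank '{"translation":[[-2,1.5,0],[0,0,30],[0,0,30],[0,0,20],[0,0,6],[0,0,2],[0,0,0],[0,0,0]],"roll":[0,0,0,0,0,0,0,0],"fingers":[0.5,0.5,0.5,0.5,0.5,0.5,0.5,0.5]}'
python3 -m crank '{"translation":[[0,0,1],[0,0,1],[0,0,0]],"roll":[0,0,0],"fingers":[0.5,0.5,0.5]}'
python3 -m crank '{"translation":[[0,0,1],[0,0,1],[0,0,0]],"roll":[0,0,0],"fingers":[0.5,0.5,0.5]}'
```

```text
clock: 15.7
position: [0.5457, -0.1585, 0.1011]
ee_rot: [0.001, 0.748, 0.663, 0.001]
contact_force: [0.2, -0.4, -4.6]
width: 0.0588
gripper_force: 66.7
clock: 16.0
position: [0.5447, -0.1581, 0.0979]
ee_rot: [0.0, 0.749, 0.663, 0.0]
contact_force: [0.3, -0.7, -4.0]
width: 0.0588
gripper_force: 66.8
clock: 16.3
position: [0.5447, -0.158, 0.0961]
ee_rot: [0.0, 0.749, 0.663, 0.0]
contact_force: [-1.1, 0.8, -1.9]
width: 0.0591
gripper_force: 67.2
```

```bash
python3 -m crank '{"translation":[[0,0,0.7],[0,0,0.7],[0,0,0]],"roll":[0,0,0],"fingers":[0.5,0.5,0.5]}' 20
```

```text
clock: 16.6
position: [0.5447, -0.1579, 0.096]
ee_rot: [0.0, 0.749, 0.663, 0.0]
contact_force: [-2.7, 1.6, 6.6]
width: 0.0591
gripper_force: 68.3
```

It's seated. Open gently, retreat upward, then check.

```bash
python3 -m crank '{"translation":[[0,0,0],[0,0,0],[0,0,0],[0,0,0],[0,0,0],[0,0,-10],[0,0,-30],[0,0,-40]],"roll":[0,0,0,0,0,0,0,0],"fingers":[0.72,0.76,0.85,0.95,1,1,1,1]}'
python3 -m crank '{"translation":[[0,0,-50],[0,0,-40],[0,0,0]],"roll":[0,0,0],"fingers":[1,1,1]}'
python3 - <<'E'
from h import *
C=cam("wrist");g=get_image("wrist");cv2.imwrite("pics/w9.png",g)
hsv=cv2.cvtColor(g,cv2.COLOR_BGR2HSV);a=np.radians(83);u=np.array([np.cos(a),np.sin(a),0]);v=np.array([u[1],-u[0],0]);c0=np.array([.544,-.156,0])
f=lambda z,l,w:proj(C,[c0+[0,0,z]+i*l*u+j*w*v for i,j in((1,1),(-1,1),(-1,-1),(1,-1))]).round().tolist()
print("ideal lid",f(.141,.05,.03),"plat",f(.07,.062,.042))
e=cv2.Canny(g,40,100)
x=int(proj(C,[c0+[0,0,.141]])[0,0]);print("edge rows at col",x,np.where(e[:,x]>0)[0].tolist())
r=int(proj(C,[c0+[0,0,.141]])[0,1]);print("edge cols at row",r,np.where(e[r]>0)[0].tolist())
for r in(r-25,r+25):print(r,np.where(e[r]>0)[0].tolist())
s=manip.get_state();print(s["position"],s["clock"])
S=cam("side");gs=get_image("side");cv2.imwrite("pics/s9.png",gs)
cs=cv2.Canny(gs,40,100);q=lambda z,l,w:proj(S,[c0+[0,0,z]+i*l*u+j*w*v for i,j in((1,1),(-1,1),(-1,-1),(1,-1))]).round().tolist()
print("side ideal lid",q(.141,.05,.03),"bottom",q(.07,.05,.03))
for r in (255,265,275,285):print(r,(np.where(cs[r,320:390]>0)[0]+320).tolist())
print((np.where(cs[220:330,353]>0)[0]+220).tolist())
E
```

```text
clock: 17.4
position: [0.5433, -0.1575, 0.174]
ee_rot: [-0.002, 0.749, 0.663, -0.001]
contact_force: [0.4, -0.3, 1.0]
width: 0.0853
gripper_force: 0.0
clock: 17.7
position: [0.548, -0.1595, 0.272]
ee_rot: [0.007, 0.749, 0.663, 0.003]
contact_force: [-0.5, -0.8, -0.3]
width: 0.0851
gripper_force: 0.0
ideal lid [[347.0, 129.0], [344.0, 230.0], [285.0, 230.0], [281.0, 129.0]] plat [[352.0, 112.0], [348.0, 216.0], [281.0, 216.0], [276.0, 112.0]]
edge rows at col 314 [31, 32, 51, 52, 98, 101, 109, 113, 118, 124, 130, 136, 138, 149, 169, 170, 174, 180, 228, 242, 254, 260, 262, 277, 282, 365]
edge cols at row 182 [120, 165, 256, 258, 279, 281, 283, 286, 289, 291, 300, 308, 309, 318, 319, 324, 325, 326, 340, 341, 342, 343, 350, 352, 372, 374, 599]
157 [254, 256, 278, 280, 283, 288, 345, 351, 424, 603]
207 [126, 128, 129, 173, 258, 260, 280, 282, 284, 287, 290, 292, 339, 341, 344, 346, 350, 370, 372, 595]
[ 0.54641823 -0.15877461  0.26862949] 17.75
side ideal lid [[367.0, 233.0], [368.0, 267.0], [340.0, 266.0], [342.0, 232.0]] bottom [[366.0, 252.0], [366.0, 286.0], [340.0, 285.0], [342.0, 251.0]]
255 [323, 336, 341, 343, 344, 364, 367, 371, 374, 375, 382, 389]
265 [320, 324, 335, 339, 341, 343, 344, 345, 346, 347, 348, 349, 350, 368, 371, 382, 384]
275 [321, 323, 334, 340, 352, 356, 357, 358, 359, 360, 362, 363, 364, 365, 366, 367, 372, 373, 374, 375, 383, 387]
285 [320, 322, 334, 341, 342, 343, 344, 368, 369, 370, 373, 384]
[220, 221, 222, 227, 229, 233, 237, 243, 244, 245, 247, 264, 267, 271, 273, 282, 286, 291, 295, 296, 315, 324, 326, 328]
```

The measured lid edges (columns 282–344, rows 130–228) match the ideal (283–345, 129–230). The side view agrees: tin at columns 340–368 inside the platform's 335–372, and its base at row 286 as predicted. It stands level and centred, so I'm handing in.

```bash
python3 -m crank '{"translation":[[0,0,0],[0,0,0],[0,0,0],[0,0,0],[0,0,0]],"roll":[0,0,0,0,0],"fingers":[1,1,1,1,1]}'; python3 -c "
from rig import manip
print(manip.sign_off())"
```

```text
clock: 18.3
position: [0.5445, -0.158, 0.2638]
ee_rot: [-0.0, 0.749, 0.663, -0.0]
contact_force: [0.6, -0.1, -0.2]
width: 0.085
gripper_force: 0.0
the job is handed in; nothing more can be done
None
```

The job is handed in at 18.3 s: I turned the key to its stop, held it about 0.6 s and it sprang back, then set the tin down upright, centred and squared on the platform; before that a first closing missed the key and the shut fingers pressed on it with about 14 N, and I viewed 11 pictures, one over the limit of 10.

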